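Ready a studded chest for its lid stay

TASK

Get this studded chest ready for its lid stay. First press the loose red lid of the tack tin down until it sits fully home and level on the tin's rim, then swing the chest's hinged flap up until it lines up with the orange pointer and hold it there with the fingers: finish while still holding it, since it falls shut when let go. Leave the pointer, the hammer and the varnish jar where they are.

Things in the scene. Friction and masses are not known exactly. Their poses are not given: they have to be found in the camera images.
- chest: Black wooden chest with brass studs, fixed to the bench, 200 (x) x 360 (y) x 110 mm high; origin at the centre of its underside, z up. Its +y two thirds are covered by the hinged flap (y -62 to 174 mm); its -y end is an open bay where a steel tack tin stands. The chest's yaw and place vary.
- tin_rim (a point): Centre of the mouth of the fixed steel tack tin, at rim height: chest frame (-30, -119, 120) mm. Tin 84 mm outside, 77 mm inside diameter. Four small spring catches inside the mouth keep the loose lid proud until it is pressed in.
- lid_top (a point): Centre of the top of the loose red tin lid (60 g): a flat brass boss 30 mm in diameter, 4 mm high, on a flange 94 mm in diameter and 5 mm thick, with a 71 mm plug below. It starts centred on the tin, standing about 7 mm proud. Pressed home at its centre (about 10 N, straight down) its flange rests on the rim and this point lies 9 mm above tin_rim; it stays there by itself. The point's z is the lid's axis.
- flap (a joint): Angle of the chest's hinged flap, rad: 0 closed and flat, growing as its robot-side edge rises; stops at 1.7. It starts closed and falls shut when let go. Flap: black studded board 193 x 236 x 14 mm, 0.45 kg, hinge along the chest's y at the far (chest +x) edge.
- flap_hinge (a point): Point on the hinge axis at the middle of the flap's width: chest frame (88, 56, 117) mm, at mid-thickness of the flap. The axis runs along the chest's y.
- flap_knob (a point): Centre of the flap's brass knob: a disc 28 mm in diameter, 16 mm thick, standing on edge on the flap (its axis, and so the direction to pinch it, along the chest's y, parallel to the hinge; it can turn between the fingers as the flap swings). With the flap closed it is 150 mm to the chest's -x side of the hinge axis and 40 mm above it, 33 mm above the flap's upper face. The point's x, y, z turn with the flap and equal the chest's when closed.
- pointer (a joint): Angle of the orange pointer, rad, measured like flap about the same hinge axis; the flap is at the marked angle when both are equal. It is stiff and varies between 0.55 and 1.05 from start to start.
- pointer_tip (a point): Centre of the round tip (24 mm) of the orange pointer: a bar 165 mm long, 12 mm wide, 6 mm thick, beside the flap at the chest's +y side (137 mm to +y of flap_hinge), pivoted on the hinge axis. The point's x lies along the bar, towards the pivot.
- hammer_mid (a point): Middle of a hammer, 260 mm long, lying beside the chest on its -y side. Leave it.
- varnish_mid (a point): Middle of the small varnish jar, 60 mm in diameter and 85 mm high, standing on the chest's +y side. Leave it.
There are look-alikes about, which are no part of the job. Of the things that look like the part that bears lid_top, the middle-sized one is meant.

How it is judged:
By the outcome, as a careful person would: the job done as asked, in the order asked, and still so for the second after the job is handed in, while the arm keeps its last pose, push and grip.
It also fails if it takes over 58 s, if anything falls off the work surface, if the arm or the gripper's body presses on something with over 40 N, if the wrist force passes 120 N, or if a joint passes its speed limit or range.

ROBOT

A 6-joint arm with a two-finger parallel gripper is mounted at the origin on the work surface. World frame = base frame: x ahead of the robot, y to its left, z up, the work surface at z = 0. Lengths are in m, angles in degrees, forces in N, time in s.
With the tool pointing down it reaches from about 0.375 to 0.9 m from the base axis. Payload 3.1 kg.
Tool frame: the origin (TCP) lies on the centre line of the jaws, within the pads' length; the fingertips stand 25 mm ahead of it and the grasp point (between the pads) lies 6 mm ahead of it; z points along the fingers, y is the line along which they close (so a half turn about z gives the same grasp; the last joint's range is limited). The gripper opens to 87 mm and grips with 3 to 60 N. Pads are 19 mm wide; open, the fingers measure 117 mm over their backs; the gripper's body (75 mm by 190 mm) begins 51 mm behind the grasp point.
Start: joints at [-86.717, 30.224, 82.088, -0, 67.689, -10.227], TCP at [0.146, -0.608, 0.248] pointing down, gripper open.
Joint ranges: [-176.69, 176.69], [-43.24, 126.21], [12.49, 139.97], [-82, 262], [0, 151.66], [-163.58, 163.58]. Speed limits (degrees/s): [159.86, 159.86, 180, 180, 180, 180].

INTERFACE

Orientations are given as a 3x3 rotation matrix whose columns are the frame's x, y, z axes.
In Python, from rig import * gives the robot as it stands.
- The arm moves only by the tool step_arm, never from a script. Its argument "steps" is a list of rows, each a list of 7 numbers: the shift along the tool's x, y, z normalised to -1 to 1, where 1 is 0.3 m, then the turn, a rotation vector about the tool's x, y, z normalised to -1 to 1, where 1 is 45 degrees, then the gripper's target within -1 to 1 (shut at 1, half-way at 0, fully open at -1). A call has 1 to 8 rows; each row is the pose to reach, as a shift and turn from the pose commanded when the call began, along the tool's axes at that moment; what a row does not reach only later rows make up. A row lasts 1/12 s, in which the tool goes at most 41.7 mm and 7.16 degrees, less where a joint would pass 70% of its speed; a pose out of reach is approached as far as the arm can. A call with a number of a shift or a turn outside -1 to 1 is refused whole. A call with a gripper value outside its range is refused whole. The fingers move at their own pace and stop on an object; the grip force is fixed at half the most. Time passes only in rows, so rows that repeat a pose let the fingers close. It gives the time, the measured TCP pose, the force, the opening and the grip force at its end, in the units of the state.
- read_state(): the state, without advancing time (a new reading comes with each control period).
- capture(name): name is "scene" or "top"; returns a dict with "image" (384x512x3 uint8, red, green, blue), "vertical_fov" (degrees; the focal length in pixels is half the picture's height over the tangent of half this angle, whatever the lens; pixels are square), "cx", "cy" (the principal point, pixels), "k1" (the pictures are not rectified: a ray, as slopes to the right and down, at radius r is drawn at 1 + k1 r^2 times it, then the intrinsics apply), "world_from_camera" (4x4, takes a point from camera to world coordinates). Camera axes: x right, y down, z forward; pixel columns grow to the right and rows downward; lengths in m; the calibration is good to about 2 mm. A picture is of the moment at which its call begins. There is no depth.
- hand_in(): hands the job in; it is judged then, once.
The state is a dict: "time_s": time; "joint_positions": joint angles; "qvel": joint speeds; "tau": joint torques, N m; "position": TCP position; "tcp_rot": TCP orientation; "force": force on the tool from outside, world axes, zero at the start; "moment": the same for the moment, N m; "opening": opening from 0.0 (shut) to 1.0 (fully open); "grasp_force": force on a finger pad.
Only numpy, scipy, OpenCV 4.12 (cv2) and the standard library are available. Lean on these libraries where they do the work, as an engineer would, in place of code of your own. Each camera call takes 0.05 s, during which the arm holds its last target. There are 200 camera calls.

## Working session

There is one attempt and no reset: what is moved stays moved. The work goes in short steps, Python scripts to look and compute and a tool call to move; the robot and the scene stay as the last step left them, time stands still between calls to the robot, and variables do not carry over. Pictures are saved under pics/ and viewed, at most 10 in all, crops included, and the job is handed in when it is done.

Besides the shell and the picture viewer there is one more tool, called after ">>>" as name(argument=value, ...) on one line, values as JSON. step_arm: Moves the arm, as the interface text tells. Scaled input: -1 to 1 covers 0.3 m each way for a shift and 45 degrees each way for a turn. Its arguments: {"type":"object","properties":{"steps":{"type":"array"}},"required":["steps"]}

```bash
mkdir -p pics; cat > h.py <<'E'
from rig import *
import numpy as np, cv2, json
def cap(n):
    c=capture(n); return c
def K(c):
    f=c['image'].shape[0]/2/np.tan(np.radians(c['vertical_fov'])/2)
    return np.array([[f,0,c['cx']],[0,f,c['cy']],[0,0,1.]]), np.array([c['k1'],0,0,0,0.])
def ray(c,u,v):
    k,d=K(c); p=cv2.undistortPoints(np.array([[[u,v]]],float),k,d,criteria=(3,50,1e-9))[0,0] if False else cv2.undistortPoints(np.array([[[u,v]]],float),k,d)[0,0]
    T=np.array(c['world_from_camera']); r=T[:3,:3]@np.array([p[0],p[1],1]); return T[:3,3],r/np.linalg.norm(r)
def onz(c,u,v,z):
    o,r=ray(c,u,v); return o+r*(z-o[2])/r[2]
def proj(c,P):
    k,d=K(c); T=np.linalg.inv(np.array(c['world_from_camera']))
    return cv2.projectPoints(np.atleast_2d(P).astype(float),cv2.Rodrigues(T[:3,:3])[0],T[:3,3],k,d)[0][:,0]
E
python3 - <<'E'
from h import *
a=cap('scene');b=cap('top')
for c in (a,b): print(c['vertical_fov'],c['k1'],np.round(c['world_from_camera'],3).tolist())
for n,c in (('scene',a),('top',b)):
    cv2.imwrite(f'pics/{n}0.png',cv2.resize(c['image'][:,:,::-1],(800,600),interpolation=cv2.INTER_CUBIC))
    np.savez(f'{n}.npz',**c)
E
```

```text
42.34525712273631 -0.1466718412877745 [[-0.662, 0.534, -0.526, 1.118], [0.749, 0.471, -0.465, 0.547], [-0.001, -0.702, -0.712, 0.988], [0.0, 0.0, 0.0, 1.0]]
44.42294794831564 -0.14371980034496198 [[-0.022, -0.998, 0.056, 0.433], [-1.0, 0.021, -0.008, 0.025], [0.006, -0.056, -0.998, 1.467], [0.0, 0.0, 0.0, 1.0]]
```

View pics/scene0.png

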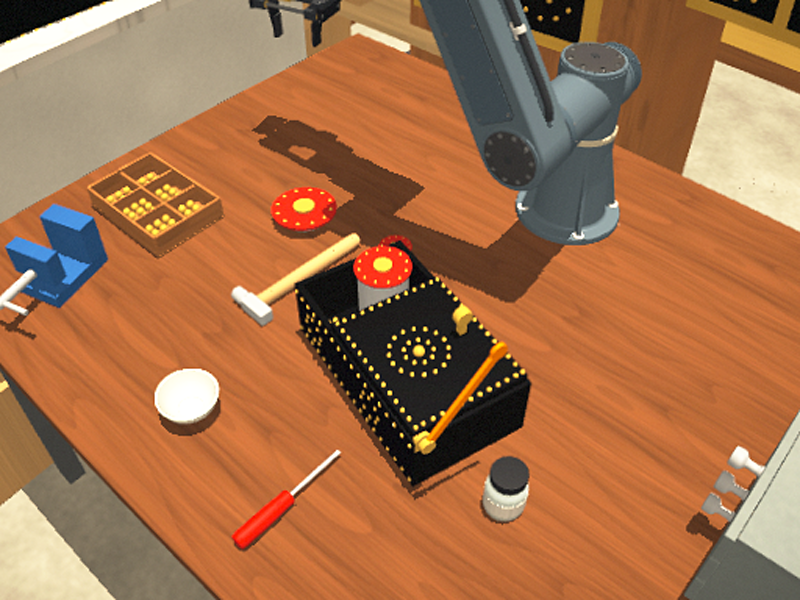

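View pics/top0.png

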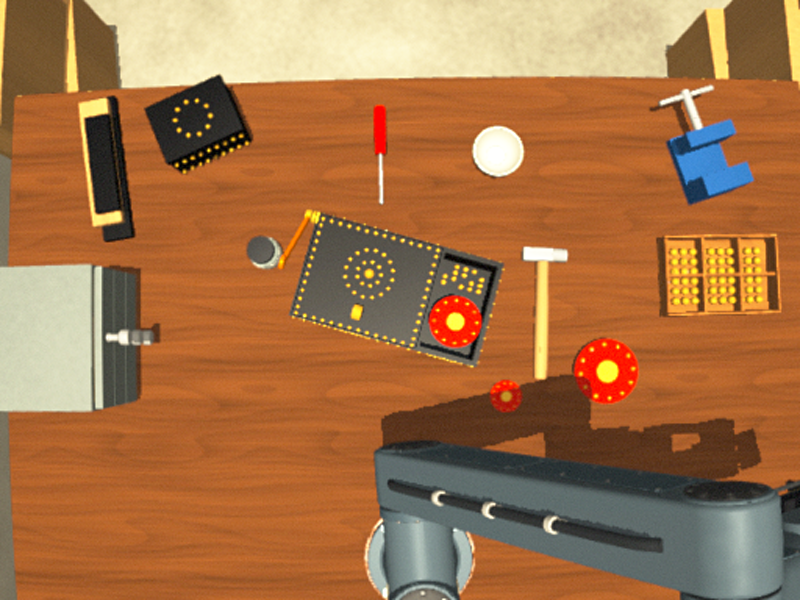

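The top view, at 800x600 scale, shows the middle-sized lid on the tin at (456,321). The knob is at (357,312), and the pointer runs from its pivot at (313,216) to its tip near (282,265). In the scene view the lid boss is at (383,265), the knob at (462,319) and the pointer tip at (500,350).

```bash
cat > m.py <<'E'
from h import *
S=dict(np.load('scene.npz'));T=dict(np.load('top.npz'))
def blob(c,u,v,lo,hi,w=22):
    u,v=u/1.5625,v/1.5625
    h=cv2.cvtColor(c['image'],cv2.COLOR_RGB2HSV); m=cv2.inRange(h,lo,hi)
    n,l,s,ce=cv2.connectedComponentsWithStats(m)
    k=[i for i in range(1,n) if np.hypot(*(ce[i]-[u,v]))<w and s[i,4]>8]
    for i in k: print('  blob',np.round(ce[i],1),s[i])
    return ce[max(k,key=lambda i:s[i,4]-5*np.hypot(*(ce[i]-[u,v])))],l,k
def tri(p,q):
    (o1,r1),(o2,r2)=ray(S,*p),ray(T,*q)
    A=np.stack([r1,-r2],1);t=np.linalg.lstsq(A,o2-o1,rcond=None)[0]
    a,b=o1+t[0]*r1,o2+t[1]*r2
    return (a+b)/2,np.linalg.norm(a-b)
E
python3 - <<'E'
from m import *
Y=((18,120,120),(35,255,255));O=((8,150,120),(19,255,255))
for n,s,t,r,w in (('boss',(383,265),(456,321),Y,6),('knob',(462,319),(357,312),Y,8),('ptr',(465,395),(297,240),O,20)):
    print(n); p,_,_=blob(S,*s,*r,w=w); q,_,_=blob(T,*t,*r,w=w); print(tri(p,q))
for n,c,(x0,x1,y0,y1) in (('s',S,(255,345,190,300)),('t',T,(170,240,125,210))):
    cv2.imwrite(f'pics/{n}1.png',cv2.resize(c['image'][y0:y1,x0:x1,::-1],None,fx=5,fy=5,interpolation=cv2.INTER_CUBIC))
E
```

```text
boss
  blob [244.5 168.8] [239 165  12   9  87]
  blob [291.  205.4] [286 200  11  12 105]
(array([ 0.46627525, -0.07207068,  0.13587541]), np.float64(0.0013152099825246503))
knob
  blob [295.8 203.5] [290 194  15  21 170]
  blob [227.9 199.4] [225 195   8  10  60]
(array([0.48625911, 0.10562433, 0.15256571]), np.float64(0.0007421279359182041))
ptrTraceback (most recent call last):
  File "<stdin>", line 4, in <module>
  File "m.py", line 9, in blob
    return ce[max(k,key=lambda i:s[i,4]-5*np.hypot(*(ce[i]-[u,v])))],l,k
              ~~~^^^^^^^^^^^^^^^^^^^^^^^^^^^^^^^^^^^^^^^^^^^^^^^^^^
ValueError: max() iterable argument is empty
```

```bash
python3 - <<'E'
from m import *
b=np.array([.4663,-.0721]);k=np.array([.4863,.1056])
d=k-b; cd=np.array([-32,175]); yaw=np.arctan2(d[1],d[0])-np.arctan2(cd[1],cd[0]); print('yaw',np.degrees(yaw),np.linalg.norm(d))
R=np.array([[np.cos(yaw),-np.sin(yaw)],[np.sin(yaw),np.cos(yaw)]])
o=((b-R@[-.03,-.119])+(k-R@[-.062,.056]))/2; print('org',o)
W=lambda p:np.r_[o+R@np.array(p[:2]),p[2]]
piv=W([.088,.193,.117]);print('hinge',W([.088,.056,.117]),'knob',W([-.062,.056,.157]),'lid',W([-.03,-.119,.136]))
for n,c in(('S',S),('T',T)):
    print(n,'corners px*1.5625',np.round(1.5625*proj(c,[W([.0885,.174,.124]),W([-.105,.174,.124]),W([-.105,-.062,.124]),piv]),0).tolist())
h=cv2.cvtColor(T['image'],cv2.COLOR_RGB2HSV);print(h[154,190-4:190+5].tolist());h=cv2.cvtColor(S['image'],cv2.COLOR_RGB2HSV);print(h[253,290:305].tolist())
# predicted tip pixels vs angle
for a in np.arange(.5,1.11,.1):
    P=W([.088-.165*np.cos(a),.193,.117+.165*np.sin(a)]);print(round(a,2),np.round(1.5625*proj(S,P)),np.round(1.5625*proj(T,P)))
for n,c,(x0,x1,y0,y1) in (('s',S,(255,345,190,300)),('t',T,(170,240,125,210))):
    cv2.imwrite(f'pics/{n}1.png',cv2.resize(c['image'][y0:y1,x0:x1,::-1],None,fx=5,fy=5,interpolation=cv2.INTER_CUBIC))
E
```

```text
yaw -16.784031814057396 0.17882195055417552
org [0.5294365  0.03362491]
hinge [0.62985854 0.06182799 0.117     ] knob [0.48624854 0.10514274 0.157     ] lid [ 0.46635146 -0.07164274  0.136     ]
S corners px*1.5625 [[419.0, 432.0], [533.0, 371.0], [441.0, 273.0], [427.0, 444.0]]
T corners px*1.5625 [[318.0, 216.0], [289.0, 317.0], [413.0, 352.0], [309.0, 215.0]]
[[15, 255, 244], [16, 255, 255], [14, 255, 252], [14, 255, 193], [13, 213, 169], [11, 183, 183], [12, 187, 177], [12, 193, 178], [11, 184, 180]]
[[170, 23, 34], [105, 29, 35], [11, 150, 61], [12, 230, 207], [19, 255, 255], [20, 255, 255], [18, 255, 255], [14, 255, 236], [13, 255, 216], [14, 255, 217], [14, 241, 195], [17, 169, 142], [14, 77, 50], [105, 36, 28], [109, 66, 31]]
0.5 [[520. 362.]] [[280. 286.]]
0.6 [[516. 358.]] [[280. 281.]]
0.7 [[511. 354.]] [[281. 275.]]
0.8 [[505. 352.]] [[281. 268.]]
0.9 [[498. 350.]] [[282. 260.]]
1.0 [[490. 350.]] [[284. 252.]]
1.1 [[481. 350.]] [[285. 243.]]
```

View pics/s1.png

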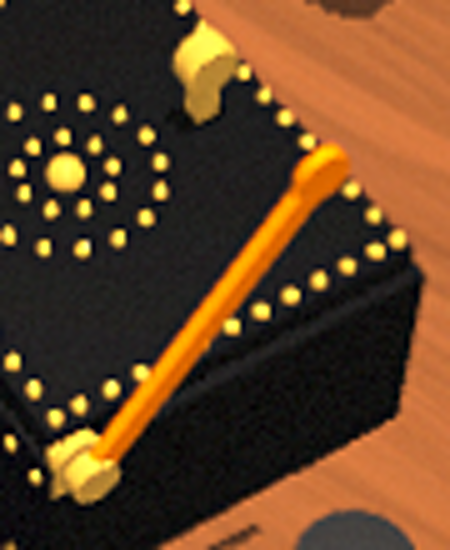

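View pics/t1.png

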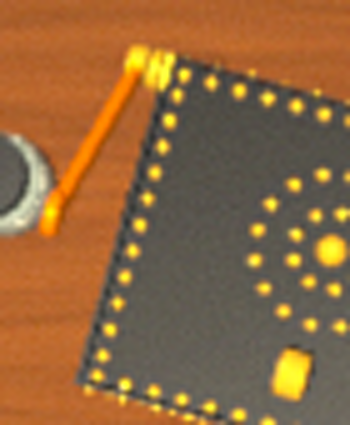

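The pointer tip disc is near (499,350) in the scene view and (281,262) in the top view, 800x600 scale. That puts the pointer angle at about 0.88 rad, and the predicted pivot and lid positions agree with the images.

```bash
cat >> h.py <<'E'
from scipy.spatial.transform import Rotation as Ro
yaw=np.radians(-16.78)
def down(yw):  # tool z down, tool y along +-world dir at yaw+90
    y=np.array([-np.sin(yw),np.cos(yw),0]);z=np.array([0,0,-1.]);return np.stack([np.cross(y,z),y,z],1)
def go(P,R=None,s=None):
    s=s or read_state();R0=np.array(s['tcp_rot']);R=R0 if R is None else R
    print('shift',np.round(R0.T@(np.array(P)-s['position'])/.3,4),'turn',np.round(Ro.from_matrix(R0.T@R).as_rotvec(degrees=True)/45,4))
E
python3 - <<'E'
from m import *
s=read_state();print(np.round(s['tcp_rot'],3).tolist(),s['position'],s['opening'],s['force'])
p,e=tri(np.array([499,350])/1.5625,np.array([281,262])/1.5625);print('tip',p,e)
cx=np.array([np.cos(yaw),np.sin(yaw)]);d=p-[.62986,.06183,.117];print('along x',cx@d[:2],'y',np.array([-cx[1],cx[0]])@d[:2],'ang',np.arctan2(d[2],-cx@d[:2]))
for a in(yaw,yaw+np.pi): go([.4664,-.0718,.20],down(a))
E
```

```text
[[0.972, 0.234, -0.0], [0.234, -0.972, 0.002], [0.0, -0.002, -1.0]] [ 0.14600322 -0.60707376  0.24666097] 1.0010517843826698 [-0.58312293 -0.03720682 -1.19972837]
tip [0.56849856 0.22397216 0.24566576] 0.0020976674538620735
along x -0.10555874579093294 y 0.13752329391065282 ang 0.8837332324084832
shift [ 1.4552 -1.4851  0.1589] turn [-2.0000e-04 -3.4000e-03 -3.3269e+00]
shift [ 1.4552 -1.4851  0.1589] turn [-2.500e-03  2.000e-04  6.731e-01]
```

>>> step_arm(steps=[[0.73,-0.743,0,0,0,0.336,1],[0.73,-0.743,0,0,0,0.336,1],[0.73,-0.743,0,0,0,0.336,1],[0.73,-0.743,0,0,0,0.336,1],[0.73,-0.743,0,0,0,0.336,1],[0.73,-0.743,0,0,0,0.336,1],[0.73,-0.743,0,0,0,0.336,1],[0.73,-0.743,0,0,0,0.336,1]])

```text
time_s: 0.77
position: [0.3076, -0.3347, 0.2471]
tcp_rot: [[1.0, -0.026, -0.001], [-0.026, -1.0, 0.004], [-0.001, -0.004, -1.0]]
force: [-1.0, -0.4, 0.9]
opening: 0.478
grasp_force: 0.0
```

```bash
python3 -c "
from h import *
s=read_state();print(s['time_s'],s['position'],s['joint_positions'],s['opening'])
go([.4664,-.0718,.20],down(yaw+np.pi))"
```

```text
0.7667 [ 0.30756171 -0.33469834  0.2470659 ] [-6.15994218e+01  1.72678884e+01  1.05548474e+02  8.51233188e-02
  5.74273769e+01  2.98443962e+01] 0.47779275618976447
shift [ 0.5067 -0.8891  0.1602] turn [-0.0053  0.002   0.3398]
```

>>> step_arm(steps=[[0.507,-0.889,0,0,0,0.34,1],[0.507,-0.889,0,0,0,0.34,1],[0.507,-0.889,0,0,0,0.34,1],[0.507,-0.889,0,0,0,0.34,1],[0.507,-0.889,0,0,0,0.34,1],[0.507,-0.889,0,0,0,0.34,1],[0.507,-0.889,0,0,0,0.34,1],[0.507,-0.889,0,0,0,0.34,1]])

```text
time_s: 1.43
position: [0.4674, -0.0741, 0.2475]
tcp_rot: [[0.957, -0.289, 0.0], [-0.289, -0.957, 0.001], [-0.0, -0.001, -1.0]]
force: [1.0, -1.0, -0.4]
opening: 0.008
grasp_force: 0.0
```

>>> step_arm(steps=[[0,0,0,0,0,0,1],[0,0,0,0,0,0,1],[0,0,0,0,0,0,1],[0,0,0,0,0,0,1]])

```text
time_s: 1.77
position: [0.4658, -0.0783, 0.2473]
tcp_rot: [[0.956, -0.292, -0.001], [-0.292, -0.956, -0.0], [-0.001, 0.0, -1.0]]
force: [0.1, -0.1, -0.5]
opening: 0.009
grasp_force: 0.0
```

```bash
python3 -c "
from h import *
s=read_state();print(s['time_s'],s['position'],s['joint_positions'],s['opening'],s['force'])
go([.4664,-.0718,.17],down(yaw+np.pi))"
```

```text
1.7667 [ 0.46579084 -0.07834132  0.24734854] [-2.31262125e+01  1.85516470e+01  1.03343828e+02 -2.47560773e-02
  5.81492970e+01  8.38776518e+01] 0.009469795168371231 [ 0.08697369 -0.06648326 -0.46641631]
shift [-0.0042 -0.0215  0.2578] turn [ 0.0004  0.001  -0.0047]
```

>>> step_arm(steps=[[-0.004,-0.022,0.1,0,0,0,1],[-0.004,-0.022,0.2,0,0,0,1],[-0.004,-0.022,0.257,0,0,0,1],[-0.004,-0.022,0.257,0,0,0,1],[-0.004,-0.022,0.257,0,0,0,1],[-0.004,-0.022,0.257,0,0,0,1]])

```text
time_s: 2.27
position: [0.4677, -0.0719, 0.1713]
tcp_rot: [[0.956, -0.292, 0.001], [-0.292, -0.956, -0.001], [0.002, 0.0, -1.0]]
force: [-1.3, -1.0, 0.4]
opening: 0.007
grasp_force: 0.0
```

```bash
python3 -c "
from h import *
s=read_state();print(s['time_s'],s['position'],s['force'])
go([.4664,-.0718,.1605],down(yaw+np.pi))
c=cap('scene');cv2.imwrite('pics/s2.png',cv2.resize(c['image'][120:250,200:360,::-1],None,fx=4,fy=4))"
```

```text
2.2667 [ 0.46772976 -0.07194507  0.1712763 ] [-1.25387912 -0.97174427  0.4236527 ]
shift [-0.0044  0.0008  0.0359] turn [ 0.0003 -0.002  -0.005 ]
```

View pics/s2.png

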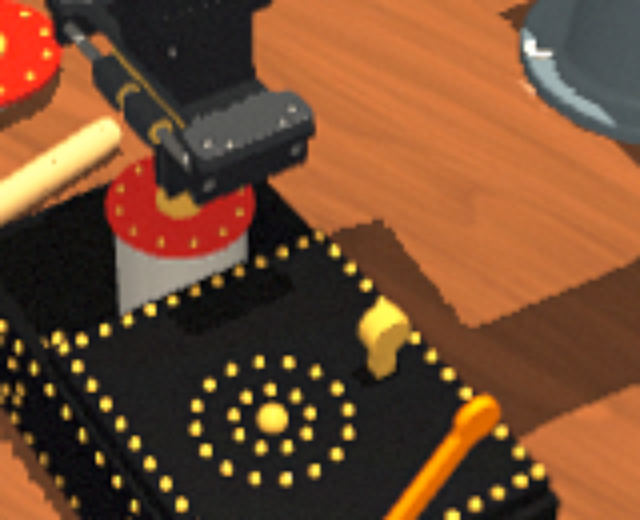

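The shut fingers are right above the brass boss (crop pixel 180,200), so I'll press now.

>>> step_arm(steps=[[-0.002,0,0.02,0,0,0,1],[-0.002,0,0.03,0,0,0,1],[-0.002,0,0.035,0,0,0,1],[-0.002,0,0.04,0,0,0,1],[-0.002,0,0.045,0,0,0,1],[-0.002,0,0.05,0,0,0,1],[-0.002,0,0.055,0,0,0,1],[-0.002,0,0.055,0,0,0,1]])

```text
time_s: 2.98
position: [0.4669, -0.0708, 0.1544]
tcp_rot: [[0.957, -0.291, 0.001], [-0.291, -0.957, -0.001], [0.001, 0.0, -1.0]]
force: [-0.5, -0.7, 5.7]
opening: 0.006
grasp_force: 3.2
```

>>> step_arm(steps=[[0,0,0.004,0,0,0,1],[0,0,0.007,0,0,0,1],[0,0,0.01,0,0,0,1],[0,0,0.01,0,0,0,1]])

```text
time_s: 3.32
position: [0.4669, -0.0708, 0.1542]
tcp_rot: [[0.957, -0.29, 0.002], [-0.29, -0.957, -0.001], [0.002, 0.001, -1.0]]
force: [-5.6, 1.3, 31.5]
opening: 0.004
grasp_force: 15.8
```

>>> step_arm(steps=[[0,0,-0.1,0,0,0,1],[0,0,-0.22,0,0,0,1],[0,0,-0.28,0,0,0,-1],[-0.03,-0.14,-0.28,0,0,0,-1],[-0.055,-0.28,-0.28,0,0,0,-1],[-0.08,-0.42,-0.28,0,0,0,-1],[-0.109,-0.58,-0.28,0,0,0,-1],[-0.109,-0.58,-0.28,0,0,0,-1]])

```text
time_s: 3.98
position: [0.4854, 0.1101, 0.2347]
tcp_rot: [[0.958, -0.287, -0.0], [-0.287, -0.958, 0.002], [-0.001, -0.002, -1.0]]
force: [1.1, -1.2, -0.5]
opening: 0.375
grasp_force: 0.0
```

```bash
python3 -c "
from h import *
from m import blob
import m
s=read_state();print(s['time_s'],s['position'],s['opening'],s['force'])
go([.4862,.1054,.163],down(yaw+np.pi))
m.S=S=cap('scene');m.T=T=cap('top')
Y=((18,120,120),(35,255,255))
try:
  p,_,_=blob(S,383,267,*Y,w=6);q,_,_=blob(T,456,321,*Y,w=6);print(m.tri(p,q))
except Exception as e: print(e)
a=cv2.resize(S['image'][120:270,200:360,::-1],None,fx=2.5,fy=2.5);b=cv2.resize(T['image'][130:280,170:330,::-1],None,fx=2.5,fy=2.5)
cv2.imwrite('pics/s3.png',np.hstack([a,b]))"
```

```text
3.9833 [0.48544171 0.11013719 0.23471888] 0.3750608123689043 [ 1.08302988 -1.1522416  -0.51936504]
shift [0.0072 0.0149 0.239 ] turn [-0.0025  0.0012  0.0025]
  blob [244.7 171. ] [239 167  12   9  88]
  blob [290.8 205.6] [285 200  12  12 104]
(array([ 0.46587448, -0.07187227,  0.12813456]), np.float64(0.0011599342080199342))
```

View pics/s3.png

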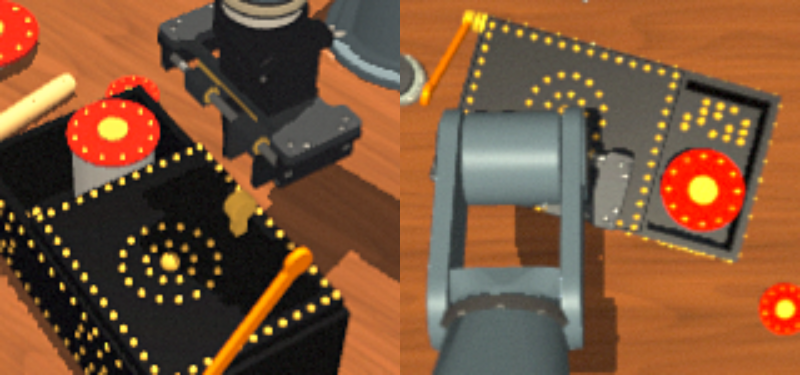

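The lid is home: its boss now triangulates to z = 0.128, down from 0.136. The gripper is above the knob (left crop, 240,210), so I'll wait for the fingers to open and then descend.

>>> step_arm(steps=[[0,0.005,0,0,0,0,-0.3],[0,0.005,0,0,0,0,-0.3],[0,0.005,0,0,0,0,-0.3],[0,0.005,0,0,0,0,-0.3]])

```text
time_s: 4.42
position: [0.4855, 0.1025, 0.2349]
tcp_rot: [[0.956, -0.293, -0.0], [-0.293, -0.956, -0.0], [-0.0, 0.0, -1.0]]
force: [-0.2, -0.4, -0.3]
opening: 0.638
grasp_force: 0.0
```

```bash
python3 -c "
from h import *
s=read_state();print(s['time_s'],s['position'],s['opening'],s['force'])
go([.4862,.1054,.163],down(yaw+np.pi))"
```

```text
4.4167 [0.48552282 0.10248317 0.23485905] 0.6384676430424194 [-0.17835304 -0.41717059 -0.34522826]
shift [-0.0006 -0.01    0.2395] turn [ 0.0004  0.0004 -0.0061]
```

>>> step_arm(steps=[[0,-0.01,0.08,0,0,0,-0.3],[0,-0.01,0.16,0,0,0,-0.3],[0,-0.01,0.22,0,0,0,-0.3],[0,-0.01,0.24,0,0,0,-0.3],[0,-0.01,0.24,0,0,0,-0.3],[0,-0.01,0.24,0,0,0,-0.3]])

```text
time_s: 4.92
position: [0.4868, 0.1062, 0.1632]
tcp_rot: [[0.956, -0.292, 0.0], [-0.292, -0.956, -0.0], [0.0, 0.0, -1.0]]
force: [-1.3, -0.0, 0.1]
opening: 0.651
grasp_force: 0.0
```

>>> step_arm(steps=[[0,0,0,0,0,0,1],[0,0,0,0,0,0,1],[0,0,0,0,0,0,1],[0,0,0,0,0,0,1],[0,0,0,0,0,0,1],[0,0,0,0,0,0,1],[0,0,0,0,0,0,1],[0,0,0,0,0,0,1]])

```text
time_s: 5.58
position: [0.4859, 0.1053, 0.1631]
tcp_rot: [[0.957, -0.289, -0.001], [-0.289, -0.957, -0.003], [-0.0, 0.004, -1.0]]
force: [-1.0, -5.8, 2.0]
opening: 0.181
grasp_force: 30.0
```

The opening of 15.7 mm matches the knob, so it is gripped. Next I'll swing the flap along its arc.

>>> step_arm(steps=[[0.008,0,-0.027,0,0,0,1],[0.018,0,-0.054,0,0,0,1],[0.029,0,-0.08,0,0,0,1],[0.041,0,-0.106,0,0,0,1],[0.056,0,-0.131,0,0,0,1],[0.071,0,-0.155,0,0,0,1],[0.088,0,-0.178,0,0,0,1],[0.105,0,-0.201,0,0,0,1]])

```text
time_s: 6.25
position: [0.5137, 0.0969, 0.2224]
tcp_rot: [[0.957, -0.29, -0.008], [-0.29, -0.957, -0.001], [-0.007, 0.004, -1.0]]
force: [-2.7, -4.2, -5.5]
opening: 0.181
grasp_force: 30.0
```

>>> step_arm(steps=[[0.019,0,-0.021,0,0,0,1],[0.039,0,-0.042,0,0,0,1],[0.06,0,-0.061,0,0,0,1],[0.083,0,-0.078,0,0,0,1],[0.106,0,-0.094,0,0,0,1],[0.13,0,-0.11,0,0,0,1],[0.155,0,-0.124,0,0,0,1],[0.181,0,-0.137,0,0,0,1]])

```text
time_s: 6.92
position: [0.5646, 0.0816, 0.2641]
tcp_rot: [[0.957, -0.29, -0.011], [-0.29, -0.957, -0.001], [-0.01, 0.004, -1.0]]
force: [-6.1, -4.0, 2.7]
opening: 0.179
grasp_force: 30.0
```

>>> step_arm(steps=[[0,0,0,0,0,0,1],[0,0,0,0,0,0,1],[0,0,0,0,0,0,1],[0,0,0,0,0,0,1]])

```text
time_s: 7.25
position: [0.5661, 0.0811, 0.2648]
tcp_rot: [[0.957, -0.29, -0.006], [-0.29, -0.957, -0.002], [-0.005, 0.003, -1.0]]
force: [-6.2, -3.4, 4.8]
opening: 0.183
grasp_force: 30.0
```

```bash
python3 -c "
from h import *
s=read_state();print(s['time_s'],s['position'],s['opening'],s['force'],s['moment'])
p=np.array(s['position'])+np.array(s['tcp_rot'])[:,2]*.006
cx=np.array([np.cos(yaw),np.sin(yaw),0]);d=p-[.62986,.06183,.117];x=-cx@d;print('flap est',np.arctan2(d[2],x)-np.arctan2(40,150),'r',np.hypot(x,d[2]))
S=cap('scene');T=cap('top');np.savez('s4.npz',**S);np.savez('t4.npz',**T)
a=cv2.resize(S['image'][130:300,180:370,::-1],None,fx=4,fy=3.5*4/3.5)[:600];cv2.imwrite('pics/s4.png',a[:600,:800])"
```

```text
7.25 [0.56607436 0.08110103 0.26477658] 0.18301674490087563 [-6.24685766 -3.437826    4.75621043] [-0.51918349  1.0728595   0.0495654 ]
flap est 0.8706702186302515 r 0.15666721078673007
```

View pics/s4.png

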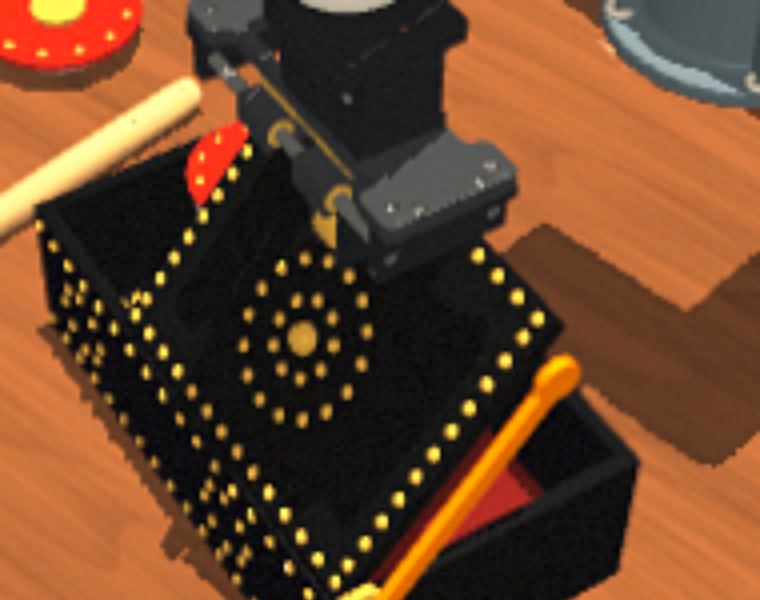

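In the crop, the flap edge with its corner stud at (538,317) runs nearly parallel to the pointer, whose tip is at (560,375). I'll take the flap angle from where the corner studs have moved.

```bash
python3 - <<'E'
from m import *
from scipy.optimize import minimize_scalar as ms
S4=dict(np.load('s4.npz'))
H=np.array([.62986,.06183,.117]);cx=np.array([np.cos(yaw),np.sin(yaw),0]);cy=np.array([-cx[1],cx[0],0])
def studs(c,lo=(15,90,100)):
    m=cv2.inRange(cv2.cvtColor(c['image'],cv2.COLOR_RGB2HSV),lo,(38,255,255))
    n,l,s,ce=cv2.connectedComponentsWithStats(m);return ce[1:][(s[1:,4]<40)]
A,B=studs(S),studs(S4)
q=[]
for u in A:
    P=onz(S,*u,.125);d=P-H;x,y=-cx@d,cy@d
    if .03<x<.2 and -.13<y<.125: q.append((x,y,.008))
q=np.array(q)
def at(a):
    return H+np.outer(-(q[:,0]*np.cos(a)-q[:,2]*np.sin(a)),cx)+np.outer(q[:,1],cy)+np.outer(q[:,0]*np.sin(a)+q[:,2]*np.cos(a),[0,0,1])
def D(a): return np.min(np.linalg.norm(proj(S4,at(a))[:,None]-B[None],axis=2),1)
aa=np.arange(.82,.95,.005)
for a in aa: d=D(a); print(round(a,3),len(q),(d<3).sum(),round(np.median(d),2),round(np.mean(np.minimum(d,4)),2))
# corner stud
i=np.argmax(q[:,0]+q[:,1]);print(q[i]);q=q[i:i+1]
r=ms(lambda a:np.hypot(*(proj(S4,at(a))[0]-[314.5,209.3])),bounds=(.6,1.2),method='bounded');print('corner',r.x,r.fun)
E
```

```text
0.82 50 41 1.43 1.81
0.825 50 41 1.29 1.7
0.83 50 41 1.14 1.59
0.835 50 41 1.0 1.48
0.84 50 41 0.85 1.37
0.845 50 41 0.72 1.27
0.85 50 41 0.59 1.18
0.855 50 41 0.49 1.11
0.86 50 41 0.44 1.05
0.865 50 41 0.42 1.04
0.87 50 41 0.44 1.07
0.875 50 41 0.53 1.14
0.88 50 41 0.65 1.22
0.885 50 41 0.78 1.32
0.89 50 41 0.93 1.42
0.895 50 41 1.08 1.53
0.9 50 42 1.23 1.64
0.905 50 42 1.35 1.75
0.91 50 42 1.49 1.86
0.915 50 41 1.64 1.98
0.92 50 40 1.8 2.09
0.925 50 37 1.96 2.21
0.93 50 37 2.12 2.33
0.935 50 36 2.29 2.45
0.94 50 34 2.46 2.56
0.945 50 32 2.63 2.66
[0.17914808 0.10975595 0.008     ]
corner 0.8561157310593209 0.5348772621697141
```

```bash
python3 - <<'E'
from m import *
H=np.array([.62986,.06183,.117]);cx=np.array([np.cos(yaw),np.sin(yaw),0]);cy=np.array([-cx[1],cx[0],0])
S4=dict(np.load('s4.npz'))
for c in (S,S4):
    m=cv2.inRange(cv2.cvtColor(c['image'],cv2.COLOR_RGB2HSV),(8,225,150),(17,255,255));m[:205]=0;m[290:]=0;m[:,:260]=0;m[:,335:]=0
    n,l,s,ce=cv2.connectedComponentsWithStats(m);i=1+np.argmax(s[1:,4]);print(s[i])
    ys,xs=np.nonzero(l==i)
    for off in (.134,.137,.140):
        X=[]
        for u,v in zip(xs,ys):
            o,r=ray(c,u,v);t=(off-cy@(o-H))/(cy@r);d=o+t*r-H;X.append((-cx@d,d[2]))
        X=np.array(X);R=np.hypot(*X.T);k=(R>.04)&(R<.15);a=np.arctan2(X[:,1],X[:,0])
        v=cv2.fitLine(X[k].astype(np.float32),cv2.DIST_L2,0,.01,.01).ravel()
        print(off,'bar pixels ang',a[k].mean(),'tip',np.median(a[R>.153]),'line',np.arctan2(v[1],v[0]),R.max())
E
```

```text
[275 219  50  63 289]
0.134 bar pixels ang 0.8006719222358234 tip 0.8490140603899451 line 0.9205378 0.1764820749638414
0.137 bar pixels ang 0.8602218658730147 tip 0.8795717742618195 line 0.9168246 0.17837686331593658
0.14 bar pixels ang 0.9190073391845236 tip 0.9122172976342466 line 0.91719824 0.1804165424324059
[275 219  50  64 294]
0.134 bar pixels ang 0.7912029441024905 tip 0.8468001510972314 line 0.91379774 0.1764820749638414
0.137 bar pixels ang 0.8509991761334452 tip 0.878084909566931 line 0.9041756 0.17837686331593658
0.14 bar pixels ang 0.9106326357223996 tip 0.911889774097238 line 0.9023918 0.1804165424324059
```

```bash
python3 - <<'E'
from m import *
H=np.array([.62986,.06183,.117]);cx=np.array([np.cos(yaw),np.sin(yaw),0]);cy=np.array([-cx[1],cx[0],0])
S4=dict(np.load('s4.npz'));T4=dict(np.load('t4.npz'))
def comp(c,x0,x1,y0,y1,lo):
    m=cv2.inRange(cv2.cvtColor(c['image'],cv2.COLOR_RGB2HSV),lo,(18,255,255));w=np.zeros_like(m);w[y0:y1,x0:x1]=m[y0:y1,x0:x1]
    n,l,s,ce=cv2.connectedComponentsWithStats(w);i=1+np.argmax(s[1:,4]);return l==i,s[i]
ax=lambda a,r:H+.137*cy-cx*r*np.cos(a)+np.array([0,0,r*np.sin(a)])
for nm,c,bx in(('S',S,(275,330,215,285)),('S4',S4,(275,330,215,285)),('T',T,(172,200,134,178)),('T4',T4,(172,200,134,178))):
    m,s=comp(c,*bx,(6,205,70));ys,xs=np.nonzero(m);P=np.c_[xs,ys].astype(float)
    print(nm,s)
    best=[]
    for a in np.arange(.82,.96,.02):
        u,v=proj(c,[ax(a,.05),ax(a,.14)]);d=(v-u)/np.linalg.norm(v-u);t=(P-u)@d/np.linalg.norm(v-u);n=(P-u)@np.array([-d[1],d[0]])
        L=np.linalg.norm(v-u);q=[n[(t>i)&(t<i+.25)] for i in (0,.25,.5,.75)]
        tip=proj(c,[ax(a,.177)])[0];print(' %.2f'%a,'midline offset px',[round((x.min()+x.max())/2,1) for x in q if len(x)],'tmax*L-L_tip',round((P-u)@d.T.max() if 0 else ((P-u)@d).max()-np.dot(tip-u,d),1))
E
```

```text
S [275 219  50  64 371]
 0.82 midline offset px [np.float64(-1.4), np.float64(-1.9), np.float64(-2.3), np.float64(-2.7)] tmax*L-L_tip -1.4
 0.84 midline offset px [np.float64(-1.1), np.float64(-1.5), np.float64(-1.8), np.float64(-2.0)] tmax*L-L_tip -0.9
 0.86 midline offset px [np.float64(-0.8), np.float64(-1.0), np.float64(-1.3), np.float64(-1.4)] tmax*L-L_tip -0.5
 0.88 midline offset px [np.float64(-0.5), np.float64(-0.6), np.float64(-0.8), np.float64(-0.7)] tmax*L-L_tip -0.0
 0.90 midline offset px [np.float64(-0.3), np.float64(-0.2), np.float64(-0.2), np.float64(0.0)] tmax*L-L_tip 0.5
 0.92 midline offset px [np.float64(0.0), np.float64(0.2), np.float64(0.3), np.float64(0.7)] tmax*L-L_tip 1.0
 0.94 midline offset px [np.float64(0.3), np.float64(0.6), np.float64(0.9), np.float64(1.4)] tmax*L-L_tip 1.5
 0.96 midline offset px [np.float64(0.7), np.float64(1.0), np.float64(1.5), np.float64(2.0)] tmax*L-L_tip 2.0
S4 [275 218  50  65 403]
 0.82 midline offset px [np.float64(-1.6), np.float64(-2.0), np.float64(-2.4), np.float64(-2.7)] tmax*L-L_tip -1.2
 0.84 midline offset px [np.float
[... 1891 characters left out ...]
t64(0.9)] tmax*L-L_tip -0.1
 0.86 midline offset px [np.float64(0.2), np.float64(0.6), np.float64(0.4), np.float64(0.6)] tmax*L-L_tip 0.9
 0.88 midline offset px [np.float64(0.0), np.float64(0.3), np.float64(0.3), np.float64(0.3)] tmax*L-L_tip 1.9
 0.90 midline offset px [np.float64(-0.1), np.float64(0.2), np.float64(0.0), np.float64(0.1)] tmax*L-L_tip 2.9
 0.92 midline offset px [np.float64(-0.3), np.float64(-0.0), np.float64(-0.2), np.float64(-0.3)] tmax*L-L_tip 4.0
 0.94 midline offset px [np.float64(-0.5), np.float64(-0.2), np.float64(-0.4), np.float64(-0.7)] tmax*L-L_tip 5.0
 0.96 midline offset px [np.float64(-0.4), np.float64(-0.6), np.float64(-0.6), np.float64(-0.9)] tmax*L-L_tip 6.0
```

The pointer reads about 0.89 rad and the flap about 0.867, so I'll nudge it up by roughly 0.02 rad.

>>> step_arm(steps=[[0.005,0,-0.002,0,0,0,1],[0.01,0,-0.005,0,0,0,1],[0.01,0,-0.005,0,0,0,1],[0.01,0,-0.005,0,0,0,1],[0.01,0,-0.005,0,0,0,1],[0.01,0,-0.005,0,0,0,1]])

```text
time_s: 7.85
position: [0.568, 0.0805, 0.2657]
tcp_rot: [[0.957, -0.29, -0.008], [-0.29, -0.957, -0.001], [-0.008, 0.003, -1.0]]
force: [-6.0, -2.8, 3.4]
opening: 0.178
grasp_force: 30.0
```

```bash
python3 - <<'E'
from m import *
H=np.array([.62986,.06183,.117]);cx=np.array([np.cos(yaw),np.sin(yaw),0]);cy=np.array([-cx[1],cx[0],0])
s=read_state();p=np.array(s['position'])+np.array(s['tcp_rot'])[:,2]*.006
d=p-H;x=-cx@d;print('kin',np.arctan2(d[2],x)-np.arctan2(40,150),s['time_s'],s['force'])
c=cap('scene')
def studs(c):
    m=cv2.inRange(cv2.cvtColor(c['image'],cv2.COLOR_RGB2HSV),(15,90,100),(38,255,255))
    n,l,st,ce=cv2.connectedComponentsWithStats(m);return ce[1:][st[1:,4]<40]
B=studs(c);q=[]
for u in studs(S):
    d=onz(S,*u,.125)-H
    if .03<-cx@d<.2 and -.13<cy@d<.125:q.append((-cx@d,cy@d))
q=np.array(q).T;z=.008
def f(a):
    P=H+np.outer(-(q[0]*np.cos(a)-z*np.sin(a)),cx)+np.outer(q[1],cy)+np.outer(q[0]*np.sin(a)+z*np.cos(a),[0,0,1])
    return np.mean(np.minimum(4,np.min(np.linalg.norm(proj(c,P)[:,None]-B[None],axis=2),1)))
aa=np.arange(.83,.95,.003);print('studs',aa[np.argmin([f(a) for a in aa])])
cv2.imwrite('pics/s5.png',cv2.resize(c['image'][130:280,180:370,::-1],None,fx=4,fy=4))
E
```

```text
kin 0.8848593487417804 7.85 [-5.99093256 -2.75118662  3.35115279]
studs 0.878
```

View pics/s5.png

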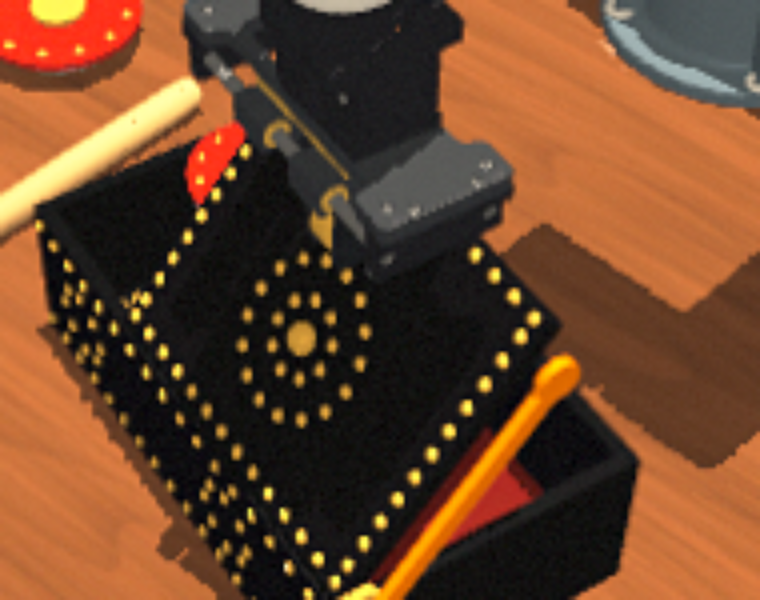

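The flap edge now runs parallel to the pointer and the knob is still pinched. I'll add one last small nudge, since the flap is at about 0.88 and the pointer at about 0.89, then hand in.

>>> step_arm(steps=[[0.004,0,-0.002,0,0,0,1],[0.004,0,-0.002,0,0,0,1],[0.004,0,-0.002,0,0,0,1],[0.004,0,-0.002,0,0,0,1]])

```text
time_s: 8.23
position: [0.569, 0.0802, 0.2662]
tcp_rot: [[0.957, -0.29, -0.009], [-0.29, -0.957, -0.001], [-0.008, 0.004, -1.0]]
force: [-6.5, -3.3, 2.4]
opening: 0.18
grasp_force: 30.0
```

```bash
python3 -c "
from rig import *
s=read_state();print(s['grasp_force'],s['opening'],s['force']);print(hand_in())"
```

```text
30.00406337203458 0.18042275673637248 [-6.54135556 -3.26354079  2.42718056]
the job is handed in; nothing more can be done
None
```

The job is handed in at about 8 s: the lid is pressed home (its top measured about 8 mm lower), and the gripper holds the flap at about 0.89 rad against a pointer measured at 0.88–0.90 rad; no verdict came back.

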